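# Stand the fallen sample bottle on its card

## Robot

A 7-joint arm with a two-finger parallel gripper is mounted at the origin on the work surface. World frame = base frame: x ahead of the robot, y to its left, z up, the work surface at z = 0. Lengths are in m, angles in rad, forces in N, time in s.
With the tool pointing down it reaches from about 0.35 to 0.9 m from the base axis. Payload 8.1 kg.
Tool frame: the origin (TCP) lies at the very end of the fingers, on their centre line; the grasp point (between the pads) lies 19 mm behind it; z points along the fingers, y is the line along which they close (so a half turn about z gives the same grasp; the last joint's range is limited). The gripper opens to 92 mm and grips with 3 to 60 N. Pads are 19 mm wide; open, the fingers measure 130 mm over their backs; the gripper's body (75 mm by 190 mm) begins 47 mm behind the grasp point.
Start: joints at [1.137, 0.434, 0.025, 1.573, -0.012, 1.134, -0.075], TCP at [0.203, -0.591, 0.227] pointing down, gripper open.
Joint ranges: [-2.62, 2.62], [-0.44, 2.09], [-1.27, 1.32], [0.08, 2.57], [-1.32, 4.46], [0.12, 2], [-2.74, 2.74]. Speed limits (rad/s): [2.22, 2.22, 3.01, 3.01, 3.14, 3.14, 3.14].

## Interface

Orientations are given as a rotation vector (axis times angle).
In Python, from cell import arm gives the robot as it stands.
- The arm moves only by the tool carry_out, never from a script. Its argument "commands" is a list of rows, each a list of 7 numbers: the opening, from 0 (shut) to 1 (fully open), then the shift along the tool's x, y, z each as a share of 0.025 m, from -1 to 1, then the turn, a rotation vector about the tool's x, y, z each as a share of 0.1 rad, from -1 to 1. A call has 1 to 8 rows; each row shifts and turns the commanded pose from where the row before left it, along the tool's axes as they then stand; what a row does not reach is not made up. A row lasts 1/10 s, in which the tool goes at most 50 mm and 8.59 degrees, less where a joint would pass 70% of its speed; a pose out of reach is approached as far as the arm can. A call with a number of a shift or a turn outside -1 to 1 is refused whole. A call with a gripper value outside its range is refused whole. The fingers move at their own pace and stop on an object; "squeeze" is the grip in N (left out, the last holds). Time passes only in rows, so rows that do not move let the fingers close. It gives the time, the measured TCP pose, the force, the opening and the grip force at its end, in the units of the state.
- arm.observe(): the state, without advancing time (a new reading comes with each control period).
- arm.get_image(name): name is "side" or "top"; returns a dict with "pixels" (384x512x3 uint8, red, green, blue), "range_z" (384x512 float32, m along the optical axis (not along the pixel's ray), 0 where there is no reading), "mtx" (3x3 intrinsics, pixels), "R" (3x3) and "t" (3): a world point X has camera coordinates R X + t. Camera axes: x right, y down, z forward; pixel columns grow to the right and rows downward; lengths in m; the calibration is good to about 2 mm. A picture is of the moment at which its call begins.
- arm.sign_off(): hands the job in; it is judged then, once.
The state is a dict: "clock": time; "joints": joint angles; "dq": joint speeds; "joint_efforts": joint torques, N m; "position": TCP position; "ee_rot": TCP orientation; "force": force on the tool from outside, world axes, zero at the start; "ft_torque": the same for the moment, N m; "width": opening from 0.0 (shut) to 1.0 (fully open); "gripper_force": force on a finger pad.
Only numpy, scipy, OpenCV 4.12 (cv2) and the standard library are available. Lean on these libraries where they do the work, as an engineer would, in place of code of your own. Each camera call takes 0.05 s, during which the arm holds its last target. There are 200 camera calls.

## Task

The teal-capped amber bottle has fallen over in the white accessory tray beside the cards. Take it out of the tray and set it down upright on the teal card, its whole base on the card, then let go of it. Do not drop or throw it, and leave the other bottles, the lens parts in the tray and the other things on the bench where they are.

Things in the scene. Friction and masses are not known exactly. Their poses are not given: they have to be found in the camera images.
- bottle_teal: Square amber glass bottle, body 40 x 40 mm with slightly rounded edges and 68 mm high, shoulder and neck up to 77 mm, round teal screw cap 26 mm in diameter, 100 mm high over all, about 140 g; paper label with a teal stripe. Origin: centre of its underside; z runs along its axis from base to cap, x and y are normal to its flat sides. It starts fallen over on one flat side on the tray's floor.
- card_teal: Flat teal card, 115 x 115 mm, 3 mm thick, fixed to the bench; origin at the centre of its underside, z up, x and y along its edges. Starts empty; the three cards lie in a row across the bench in any order.
- card_red: Flat red card, 115 x 115 mm, 3 mm thick, fixed to the bench; origin at the centre of its underside, z up, x and y along its edges. The red-capped bottle stands on it.
- card_yellow: Flat yellow card, 115 x 115 mm, 3 mm thick, fixed to the bench; origin at the centre of its underside, z up, x and y along its edges. The yellow-capped bottle stands on it.
- bottle_red: Square amber glass bottle, body 40 x 40 mm with slightly rounded edges and 68 mm high, shoulder and neck up to 77 mm, round red screw cap 26 mm in diameter, 100 mm high over all, about 140 g; paper label with a red stripe. Origin: centre of its underside; z runs along its axis from base to cap, x and y are normal to its flat sides. Stands upright on the red card. Leave it where it is.
- bottle_yellow: Square amber glass bottle, body 40 x 40 mm with slightly rounded edges and 68 mm high, shoulder and neck up to 77 mm, round yellow screw cap 26 mm in diameter, 100 mm high over all, about 140 g; paper label with a yellow stripe. Origin: centre of its underside; z runs along its axis from base to cap, x and y are normal to its flat sides. Stands upright on the yellow card. Leave it where it is.
- tray: White open tray, 280 mm (x) by 260 mm (y), 24 mm high outside, walls and floor 4 mm thick, fixed to the bench; origin at the centre of its underside, z up.
- eyepiece: Black microscope eyepiece standing in the tray, 38 mm in diameter, 48 mm high; origin at the centre of its underside. Leave it where it is.
- objective: Silver objective lens with a thin teal ring, standing in the tray, 34 mm in diameter, 42 mm high; origin at the centre of its underside. Leave it where it is.
- filter: Flat blue filter in a black ring, lying in the tray, 36 mm in diameter, 8 mm high; origin at the centre of its underside. Leave it where it is.
- torch: Small grey torch with a white head, lying on the bench beyond the cards, 25 x 130 mm, 25 mm high, length along y; origin on its underside. Leave it where it is.
- slidebox: Closed dark blue slide box on the bench near the far edge, 77 x 112 mm, 32 mm high; origin at the centre of its underside. Leave it where it is.
There are look-alikes about, which are no part of the job. Leave any green or red look-alike of the objective alone.

How it is judged:
At the end, for the whole second after the job is handed in: The teal-capped bottle stands upright (within 0.1 rad), at rest and released on the teal card, its centre within 38 mm of the card's centre along both card edges and its underside on the card's top; every other thing is within 30 mm of where it began, and the standing ones still stand (angle between bottle_teal's own z axis and vertical below 0.1 rad and x of bottle_teal in the frame of card_teal between -0.038 and 0.038 m and y of bottle_teal in the frame of card_teal between -0.038 and 0.038 m and z of bottle_teal in the frame of card_teal between -0.002 and 0.008 m and linear speed of bottle_teal below 0.03 m/s and distance of each of bottle_red, bottle_yellow, eyepiece, objective, filter, torch, slidebox from where it was at the start of the episode below 0.03 m and angle between each of bottle_red, bottle_yellow, eyepiece, objective's own z axis and vertical below 0.52 rad); the robot touches nothing.
It fails at once if another thing on the bench is shifted by more than 30 mm (distance of any of bottle_red, bottle_yellow, eyepiece, objective, filter, torch, slidebox from where it was at the start of the episode above 0.03 m).
It fails at once if a standing bottle, the eyepiece or the objective is tipped over (more than 30 degrees) (angle between any of bottle_red, bottle_yellow, eyepiece, objective's own z axis and vertical above 0.52 rad).
It fails at once if the teal-capped bottle is dropped or thrown (faster than 0.6 m/s, a fall of about 2 cm, with no finger touching it) (linear speed of bottle_teal above 0.6 m/s and contact force between the fingers and bottle_teal below 0.05 N).
It also fails if it takes over 45 s, if anything falls off the work surface, if the arm or the gripper's body presses on something with over 40 N, if the wrist force passes 120 N, or if a joint passes its speed limit or range.

## Working session

There is one attempt and no reset: what is moved stays moved. The work goes in short steps, Python scripts to look and compute and a tool call to move; the robot and the scene stay as the last step left them, time stands still between calls to the robot, and variables do not carry over. Pictures are saved under pics/ and viewed, at most 10 in all, crops included, and the job is handed in when it is done.

Besides the shell and the picture viewer there is one more tool, called after "Call:" by a JSON object that holds its "method" and its "body". carry_out: Moves the arm, as the interface text tells. Shift numbers are shares of 0.025 m and turn numbers shares of 0.1 rad, none past 1 either way. Its arguments: {"type":"object","properties":{"commands":{"type":"array"},"squeeze":{"type":"number"}},"required":["commands"]}

```bash
mkdir -p pics; cat > h.py <<'E'
import numpy as np, cv2
from cell import arm
from scipy.spatial.transform import Rotation as Ro
def grab(n):
    d=arm.get_image(n); return d
def save(d,name): cv2.imwrite('pics/'+name,d['pixels'][:,:,::-1])
def pts(d):
    z=d['range_z']; v,u=np.indices(z.shape); K=d['mtx']
    c=np.stack([(u-K[0,2])/K[0,0]*z,(v-K[1,2])/K[1,1]*z,z],-1)
    P=(c-np.ravel(d['t']))@d['R']; P[z==0]=np.nan
    return P
E
python3 - <<'E'
from h import *
for n in('top','side'):
    d=grab(n); np.savez(n+'0.npz',**d); save(d,n+'0.png'); print(n,d['mtx'].tolist(),(-d['R'].T@np.ravel(d['t'])).round(3))
a=np.vstack([cv2.imread('pics/top0.png'),cv2.imread('pics/side0.png')])
s=arm.observe(); print(s['position'],s['ee_rot'],s['width'],s['clock'])
E
```

```text
top [[381.6327163727709, 0.0, 253.24022086130145], [0.0, 381.6327163727709, 199.19063695568207], [0.0, 0.0, 1.0]] [0.425 0.025 0.901]
side [[372.04510601951995, 0.0, 257.0371457950156], [0.0, 372.04510601951995, 186.89695692787444], [0.0, 0.0, 1.0]] [0.072 0.68  0.687]
[ 0.20278331 -0.59070619  0.22599984] [-3.09736398e+00 -5.16885427e-01  5.69692328e-04] 0.9991381597905563 0.1
```

View pics/top0.png

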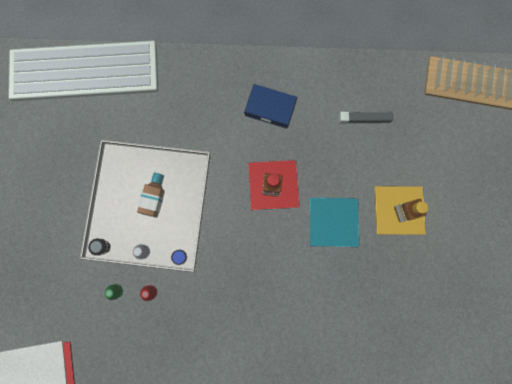

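View pics/side0.png

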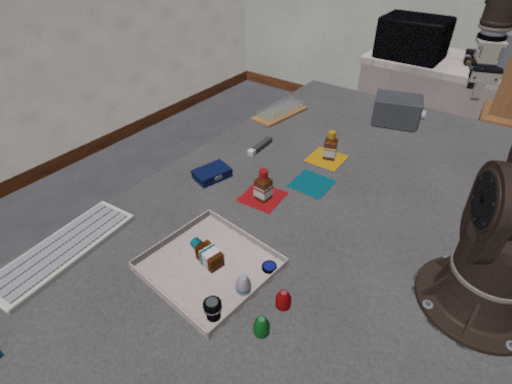

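The only teal-capped bottle lies in the tray: top view body (150,200), cap (157,178), and side view about (207,255). The empty teal card is at top (334,222). Red and yellow bottles stand at (272,185) and (415,210). I'll measure these and confirm with a crop.

```bash
python3 - <<'E'
from h import *
d=dict(np.load('top0.npz')); P=pts(d); im=d['pixels']; hsv=cv2.cvtColor(im,cv2.COLOR_RGB2HSV)
cv2.imwrite('pics/crop.png',cv2.resize(im[145:265,85:210,::-1],None,fx=5,fy=5,interpolation=cv2.INTER_CUBIC)[:600,:625])
u=np.arange(512)[None]+0*np.arange(384)[:,None]; v=np.arange(384)[:,None]+0*u
t=(hsv[...,0]>83)&(hsv[...,0]<100)&(hsv[...,1]>120)
card=t&(u>300)&(u<370)&(v>190)&(v<255)
q=P[card]; print('card',np.nanmean(q,0),cv2.minAreaRect((q[:,:2]*1000).astype(np.float32)))
win=(u>125)&(u<175)&(v>165)&(v<225)
b=win&(P[...,2]>0.018); q=P[b]; print('bottle',len(q),np.nanmedian(q,0),np.nanpercentile(q[:,2],[5,50,95]),cv2.minAreaRect((q[:,:2]*1000).astype(np.float32)))
top=b&(P[...,2]>0.04); q=P[top]; r=cv2.minAreaRect((q[:,:2]*1000).astype(np.float32)); print('body top',r,cv2.boxPoints(r).round())
cap=t&win&(v<186);print('cap',cap.sum(),np.nanmean(P[cap],0),np.nanmax(P[cap],0))
print('trayfloor',np.nanmedian(P[230:240,120:180,2]))
for n,w in dict(eyep=(86,108,235,258),obj=(130,150,240,262),filt=(170,190,248,268),red=(260,290,170,200),yel=(394,432,195,225),box=(240,300,80,130)).items():
    m=(u>w[0])&(u<w[1])&(v>w[2])&(v<w[3])&(P[...,2]>(.009 if n!='filt' else .007)); q=P[m]; print(n,np.nanmedian(q,0).round(3),np.nanmax(q[:,2]).round(3))
E
```

```text
card [ 0.50452563 -0.16966557  0.00302021] ((504.5250549316406, -170.4613800048828), (113.6634521484375, 112.26522064208984), 1.711632490158081)
bottle 769 [0.5444005  0.25111745 0.04267147] [0.02643444 0.04267147 0.04567358] ((553.521728515625, 254.30711364746094), (42.33759307861328, 99.57298278808594), 77.93549346923828)
body top ((538.6590576171875, 257.61053466796875), (42.05674362182617, 68.67139434814453), 78.05477905273438) [[501. 244.]
 [568. 230.]
 [577. 271.]
 [509. 285.]]
cap 37 [0.59213376 0.24882682 0.03540354] [0.59975936 0.25658988 0.03910035]
trayfloor 0.003485938576447544
eyep [0.429 0.36  0.051] 0.055
obj [0.421 0.269 0.038] 0.048
filt [0.411 0.189 0.012] 0.016
red [ 0.574 -0.018  0.072] 0.106
yel [ 0.529 -0.324  0.072] 0.109
box [ 0.774 -0.012  0.031] 0.038
```

View pics/crop.png

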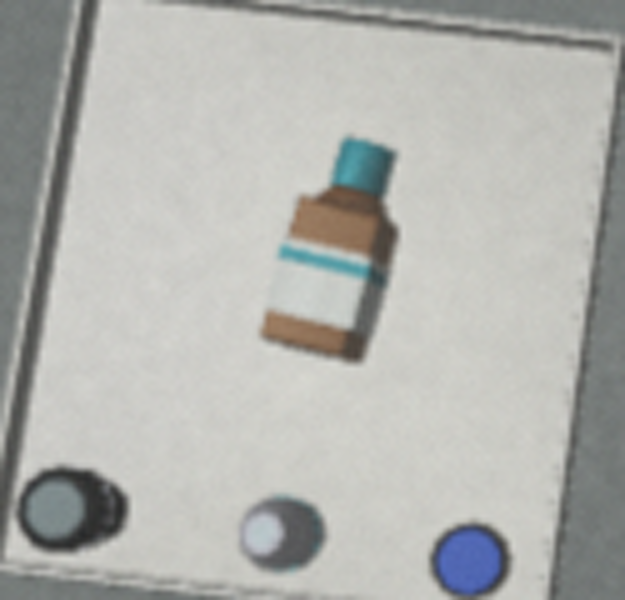

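The crop shows one teal-capped bottle. Its cap is at crop (365,165), base at (310,340), with the body between. It's the only amber bottle with a teal cap and the only one in the tray. The objective at (280,530) and the green and red look-alikes are clear of it. I'll travel over the tray next.

Call:
{"method": "carry_out", "body": {"commands": [[1,0.86,-0.98,-0.1,0,0,0],[1,0.86,-0.98,-0.1,0,0,0],[1,0.86,-0.98,-0.1,0,0,0],[1,0.86,-0.98,-0.1,0,0,0],[1,0.86,-0.98,-0.1,0,0,0],[1,0.86,-0.98,-0.1,0,0,0],[1,0.86,-0.98,-0.1,0,0,0],[1,0.86,-0.98,-0.1,0,0,0]]}}

```text
clock: 0.9
position: [0.3021, -0.3485, 0.2466]
ee_rot: [-3.099, -0.517, 0.001]
force: [0.6, -0.1, 0.0]
width: 1.001
gripper_force: 0.0
```

```bash
cat > o.py <<'E'
from h import *
s=arm.observe(); R=Ro.from_rotvec(s['ee_rot']).as_matrix()
print(s['clock'],'q',np.round(s['joints'],3).tolist(),'p',np.round(s['position'],4).tolist()); print('x',R[:,0].round(3),'z',R[:,2].round(3),'F',np.round(s['force'],1),'w',round(s['width'],3),'g',s['gripper_force'])
open('log.txt','a').write(repr((list(map(float,s['joints'])),list(map(float,s['position'])),R.tolist()))+'\n')
E
python3 o.py
```

```text
0.9 q [0.827, 0.156, -0.099, 1.917, 0.018, 1.07, -0.519] p [0.3021, -0.3485, 0.2466]
x [ 0.946  0.325 -0.   ] z [-0.  0. -1.] F [ 0.6 -0.1  0. ] w 1.001 g 0.0
```

Call:
{"method": "carry_out", "body": {"commands": [[1,0.86,-0.98,-0.1,0,0,0],[1,0.86,-0.98,-0.1,0,0,0],[1,0.86,-0.98,-0.1,0,0,0],[1,0.86,-0.98,-0.1,0,0,0],[1,0.86,-0.98,-0.1,0,0,0],[1,0.86,-0.98,-0.1,0,0,0],[1,0.86,-0.98,-0.1,0,0,0],[1,0.86,-0.98,-0.1,0,0,0]]}}

```text
clock: 1.7
position: [0.4011, -0.1074, 0.2667]
ee_rot: [3.099, 0.517, -0.0]
force: [0.5, -0.6, -0.8]
width: 1.0
gripper_force: 0.0
```

Call:
{"method": "carry_out", "body": {"commands": [[1,0.86,-0.98,-0.1,0,0,0],[1,0.86,-0.98,-0.1,0,0,0],[1,0.86,-0.98,-0.1,0,0,0],[1,0.86,-0.98,-0.1,0,0,0],[1,0.86,-0.98,-0.1,0,0,0],[1,0.86,-0.98,-0.1,0,0,0],[1,0.86,-0.98,-0.1,0,0,0],[1,0.86,-0.98,-0.1,0,0,0]]}}

```text
clock: 2.5
position: [0.5003, 0.1336, 0.2865]
ee_rot: [3.099, 0.517, -0.001]
force: [-0.2, -0.7, 0.3]
width: 0.997
gripper_force: 0.0
```

Call:
{"method": "carry_out", "body": {"commands": [[1,0.86,-0.98,0,0,0,0.9],[1,0.86,-0.98,0,0,0,0.9],[1,0,0,0,0,0,0.9],[1,0,0,0,0,0,0.9],[1,0,0,0,0,0,0.9],[1,0,0,0,0,0,0.9]]}}

```text
clock: 3.1
position: [0.5272, 0.1916, 0.2862]
ee_rot: [3.123, -0.334, -0.002]
force: [0.4, -0.2, 0.5]
width: 1.0
gripper_force: 0.0
```

```bash
python3 o.py
```

```text
3.1 q [-0.114, 0.327, -0.441, 1.613, 0.145, 1.235, -2.366] p [0.5272, 0.1916, 0.2862]
x [ 0.977 -0.211 -0.001] z [-0.001 -0.    -1.   ] F [ 0.4 -0.2  0.5] w 1.0 g 0.0
```

Call:
{"method": "carry_out", "body": {"commands": [[1,0,0,0,0,-1,0],[1,0,0,0,0,-1,0],[1,0,0,0,0,-1,0],[1,0,0,0,0,-1,0],[1,0,0,0,0,-1,0]]}}

```text
clock: 3.6
position: [0.5277, 0.1914, 0.2867]
ee_rot: [-2.976, 0.313, 0.766]
force: [-0.6, 0.1, -0.4]
width: 1.001
gripper_force: 0.0
```

```bash
python3 o.py
```

```text
3.6 q [-0.05, 0.626, -0.433, 1.255, -0.056, 1.711, -2.237] p [0.5277, 0.1914, 0.2867]
x [ 0.857 -0.182 -0.483] z [-0.472  0.1   -0.876] F [-0.6  0.1 -0.4] w 1.001 g 0.0
```

Joint 6 limits how far the tool can tilt outward, so I'll fit a kinematic model from the logged states to check whether the 90° turn is feasible.

```bash
cat > fk.py <<'E'
import numpy as np, itertools
from scipy.spatial.transform import Rotation as Ro
from scipy.optimize import least_squares
lo=np.array([-2.62,-.44,-1.27,.08,-1.32,.12,-2.74]); hi=np.array([2.62,2.09,1.32,2.57,4.46,2,2.74])
def fk(q,p,sg):
    c1,c3,c5,c7,h,a,b,L,o4,o6=p
    E=lambda ax,t: Ro.from_euler(ax,t)
    R=E('z',sg[0]*q[0]+c1)*E('y',q[1])*E('z',sg[1]*q[2]+c3)
    x=np.array([0,0,h])+R.apply([o4,0,a]); R=R*E('y',q[3])
    x=x+R.apply([-o4,0,0]); R=R*E('z',sg[2]*q[4]+c5); x=x+R.apply([0,0,b]); R=R*E('y',q[5]); x=x+R.apply([o6,0,0])
    R=R*E('z',sg[3]*q[6]+c7); x=x+R.apply([0,0,L]); return x,R
def load():
    D=[eval(l) for l in open('log.txt')]
    D.append(([1.137,.434,.025,1.573,-.012,1.134,-.075],[.2028,-.5907,.226],Ro.from_rotvec([-3.09736,-.516885,.00057]).as_matrix().tolist())); return D
def fit():
    D=load(); best=None
    for sg in itertools.product([1,-1],repeat=4):
        def f(p):
            r=[]
            for q,x,R in D:
                X,Q=fk(q,p,sg); r+=list((X-x)*5)+list((Q.as_matrix()-np.array(R)).ravel())
            return np.r_[r,(p-p0)*.003]
        for c7 in(0,1.57,-1.57,3.14):
            p0=np.array([0,0,0,c7,.27,.57,.42,.37,0,0]); s=least_squares(f,p0)
            if best is None or s.cost<best[0]: best=(s.cost,s.x,sg,np.abs(f(s.x)).max())
    return best
if __name__=='__main__':
    b=fit(); print(b[0],b[3],b[2],b[1].round(4).tolist())
E
python3 fk.py
```

```text
0.003052527181991133 0.032772356153022986 (-1, -1, -1, -1) [-0.047, -0.0513, 0.0045, 1.4751, 0.2666, 0.5605, 0.4156, 0.3838, 0.0176, 0.0161]
```

```bash
cat > ik.py <<'E'
from fk import *
b=fit(); P,SG=b[1],b[2]
def ik(x,R,q0,w=.01):
    def f(q):
        X,Q=fk(q,P,SG); return np.r_[(X-x)*10,(Q.inv()*R).as_rotvec()*2,(q-q0)*w]
    s=least_squares(f,np.clip(q0,lo+1e-3,hi-1e-3),bounds=(lo,hi),max_nfev=60); r=f(s.x); return s.x,np.linalg.norm(r[:6])
def pose(psi,d):  # tool z dir azimuth psi, d below horizontal; y horizontal; tool x up-ish ahead
    z=np.array([np.cos(psi)*np.cos(d),np.sin(psi)*np.cos(d),-np.sin(d)]); h=np.array([np.cos(psi)*np.sin(d),np.sin(psi)*np.sin(d),np.cos(d)])
    x=h; y=np.cross(z,x); return Ro.from_matrix(np.stack([x,y,z],1))
E
cat > t.py <<'E'
from ik import *
D=load(); q0=np.array(D[2][0]) 
r=np.radians
for a in(30,40):
    # grasp, yaw -12
    Rg=Ro.from_euler('z',r(-12))*Ro.from_matrix(np.diag([1,-1,-1]))*Ro.from_euler('y',-r(a))
    z=Rg.apply([0,0,1]); g=np.array([.544,.2565,.030]); qg,e=ik(g+.019*z,Rg,q0); print('grasp',a,qg.round(2),round(e,4))
    for psi in(-75,-60,-45,-30,30,45,60):
        R=pose(r(psi),r(a)); gp=np.array([.49,-.17,.045]); t=gp+.019*R.apply([0,0,1])
        best=min((ik(t,R,np.array([0,.5,0,2.2,q5,1,q7]),.003) for q5 in(-1,1.5,3) for q7 in(-2,0,2)),key=lambda v:v[1]); print(psi,best[0].round(2),round(best[1],4))
E
python3 t.py
```

```text
grasp 30 [-0.16  0.92 -0.4   1.41 -0.01  1.29 -2.25] 0.0
-75 [-0.33  0.84 -0.13  2.34  1.53  1.1   1.43] 0.0
-60 [-0.4   0.86 -0.    2.55  1.93  1.09  1.16] 0.0
-45 [ 0.37  1.21 -1.07  2.57  1.91  2.    1.62] 0.3243
-30 [ 0.55  1.25 -1.27  2.57  2.    2.    2.  ] 0.6762
30 [ 1.73  1.3  -1.26  2.47  2.61  0.16 -2.67] 0.0
45 [ 0.94  0.84 -0.05  2.23 -1.32  1.06  1.39] 0.0
60 [ 0.66  0.9   0.28  2.02 -1.16  1.38  1.35] 0.0
grasp 40 [-0.14  1.03 -0.41  1.26 -0.05  1.49 -2.23] 0.0
-75 [-0.22  0.71 -0.16  2.35  1.52  0.95  1.58] 0.0
-60 [-0.22  0.7  -0.12  2.54  1.93  0.95  1.38] 0.0
-45 [ 0.58  1.13 -1.27  2.57  1.89  1.8   1.87] 0.2282
-30 [ 0.76  0.96 -1.27  2.57  1.98  1.44  2.21] 0.4818
30 [ 1.61  1.08 -1.23  2.46  2.5   0.15 -2.74] 0.0
45 [ 0.79  0.73  0.05  2.24 -1.32  0.97  1.28] 0.0
60 [ 0.56  0.81  0.34  2.06 -1.15  1.25  1.27] 0.0
```

```bash
cat > t2.py <<'E'
from ik import *
r=np.radians; a=35; psi=-65
down=lambda yaw,t: Ro.from_euler('z',r(yaw))*Ro.from_matrix(np.diag([1,-1,-1]))*Ro.from_euler('y',r(t))*Ro.from_euler('z',np.pi)  # t>0 outward
g0=np.array([.544,.2565,.03]); up=np.array([.544,.2565,.25]); f=np.array([.487,-.188,.25]); f0=np.array([.487,-.188,.045])
q=np.array(load()[3-1][0]); q[6]+=np.pi; q[6]=min(q[6],2.7)
W=[(g0,-12,-a),(up,-12,-a),(up,-12,0),(f,-12,0),(f,psi,0),(f,psi,90-a),(f0,psi,90-a)]
q,e=ik(g0+.019*down(-12,-a).apply([0,0,1]),down(-12,-a),q)
for A,B in zip(W[:-1],W[1:]):
    for s in np.linspace(0,1,13)[1:]:
        p=A[0]+(B[0]-A[0])*s; R=down(A[1]+(B[1]-A[1])*s,A[2]+(B[2]-A[2])*s); qn,e=ik(p+.019*R.apply([0,0,1]),R,q); 
        if s in(.5,1) or e>.02: print(round(s,2),qn.round(2),round(e,3))
        q=qn
    print('--')
E
python3 t2.py
```

```text
0.5 [-0.14  0.86 -0.42  1.28 -0.06  1.55  0.87] 0.0
1.0 [-0.14  0.78 -0.43  1.16 -0.09  1.74  0.83] 0.0
--
0.5 [-0.18  0.59 -0.41  1.38  0.01  1.44  0.8 ] 0.0
1.0 [-0.26  0.41 -0.38  1.61  0.15  1.14  0.69] 0.0
--
0.5 [ 0.09  0.27 -0.31  1.82  0.08  1.06  1.11] 0.0
1.0 [ 0.44  0.27 -0.2   1.81  0.05  1.06  1.58] 0.0
--
0.5 [ 0.37  0.27 -0.12  1.81  0.02  1.06  1.15] 0.0
1.0 [ 0.31  0.27 -0.03  1.81 -0.    1.06  0.72] 0.0
--
0.5 [-0.03  0.14  0.    2.1   0.62  0.75 -0.01] 0.0
1.0 [-0.34  0.26  0.    2.38  1.39  0.94 -1.04] 0.0
--
0.5 [-0.34  0.5  -0.    2.47  1.64  0.91 -1.46] 0.0
1.0 [-0.31  0.77 -0.03  2.5   1.86  0.98 -1.83] 0.0
--
```

Call:
{"method": "carry_out", "body": {"commands": [[1,0,0,0,0,0,-0.98],[1,0,0,0,0,0,-0.98],[1,0,0,0,0,0,-0.98],[1,0,0,0,0,0,-0.98],[1,0,0,0,0,0,-0.98],[1,0,0,0,0,0,-0.98],[1,0,0,0,0,0,-0.98],[1,0,0,0,0,0,-0.98]]}}

```text
clock: 4.4
position: [0.5274, 0.1914, 0.2862]
ee_rot: [-2.716, -0.808, 0.637]
force: [0.5, 0.1, -0.0]
width: 0.997
gripper_force: 0.0
```

Call:
{"method": "carry_out", "body": {"commands": [[1,0,0,0,0,0,-0.98],[1,0,0,0,0,0,-0.98],[1,0,0,0,0,0,-0.98],[1,0,0,0,0,0,-0.98],[1,0,0,0,0,0,-0.98],[1,0,0,0,0,0,-0.98],[1,0,0,0,0,0,-0.98],[1,0,0,0,0,0,-0.98]]}}

```text
clock: 5.2
position: [0.5275, 0.1914, 0.2862]
ee_rot: [-2.112, -1.712, 0.438]
force: [0.6, 0.3, 0.2]
width: 1.001
gripper_force: 0.0
```

Call:
{"method": "carry_out", "body": {"commands": [[1,0,0,0,0,0,-0.98],[1,0,0,0,0,0,-0.98],[1,0,0,0,0,0,-0.98],[1,0,0,0,0,0,-0.98],[1,0,0,0,0,0,-0.98],[1,0,0,0,0,0,-0.98],[1,0,0,0,0,0,-0.98],[1,0,0,0,0,0,-0.98]]}}

```text
clock: 6.0
position: [0.5275, 0.1914, 0.2862]
ee_rot: [-1.267, -2.333, 0.194]
force: [-0.3, 0.2, -0.3]
width: 1.004
gripper_force: 0.0
```

Call:
{"method": "carry_out", "body": {"commands": [[1,0,0,0,0,0,-0.98],[1,0,0,0,0,0,-0.98],[1,0,0,0,0,0,-0.98],[1,0,0,0,0,0,-0.98],[1,0,0,0,0,0,-0.98],[1,0,0,0,0,0,-0.98],[1,0,0,0,0,0,-0.98],[1,0,0,0,0.5,0,-0.98]]}}

```text
clock: 6.8
position: [0.5282, 0.1898, 0.2863]
ee_rot: [-0.265, -2.623, -0.004]
force: [0.6, -0.4, 0.0]
width: 0.998
gripper_force: 0.0
```

Call:
{"method": "carry_out", "body": {"commands": [[1,0,0,0,-0.5,0,0],[1,0,0,0,0,0.55,0],[1,0,0,0,0,0.55,0]]}}

```text
clock: 7.1
position: [0.5275, 0.1911, 0.2868]
ee_rot: [-0.272, -2.515, -0.082]
force: [-0.3, -0.8, -0.7]
width: 1.0
gripper_force: 0.0
```

```bash
cat > go.py <<'E'
# usage: go.py gx gy gz : tool-frame shift (units of 0.025 m) to bring the grasp point there
from h import *; import sys
s=arm.observe(); R=Ro.from_rotvec(s['ee_rot']).as_matrix(); g=np.array(s['position'])-.019*R[:,2]
d=np.array(list(map(float,sys.argv[1:4])))-g; print('grasp pt',g.round(4),'world shift',d.round(4),'units',(R.T@d/.025).round(2))
E
python3 o.py; python3 go.py .544 .2565 .13;python3 go.py .544 .2565 .03; python3 fk.py
```

```text
7.1 q [0.247, 0.924, -1.206, 1.15, 0.313, 1.883, 0.499] p [0.5275, 0.1911, 0.2868]
x [-0.798  0.176  0.576] z [-0.563  0.12  -0.817] F [-0.3 -0.8 -0.7] w 1.0 g 0.0
grasp pt [0.5382 0.1889 0.3023] world shift [ 0.0058  0.0676 -0.1723] units [-3.68  2.71  5.83]
grasp pt [0.5382 0.1889 0.3023] world shift [ 0.0058  0.0676 -0.2723] units [-5.98  2.73  9.1 ]
0.0036882759420725727 0.03485878191109959 (-1, -1, -1, -1) [-0.0407, -0.0598, 0.0043, 1.4748, 0.2832, 0.5474, 0.42, 0.3833, 0.0132, 0.0101]
```

Call:
{"method": "carry_out", "body": {"commands": [[1,-0.46,0.34,0.73,0,0,0],[1,-0.46,0.34,0.73,0,0,0],[1,-0.46,0.34,0.73,0,0,0],[1,-0.46,0.34,0.73,0,0,0],[1,-0.46,0.34,0.73,0,0,0],[1,-0.46,0.34,0.73,0,0,0],[1,-0.46,0.34,0.73,0,0,0],[1,-0.46,0.34,0.73,0,0,0]]}}

```text
clock: 7.9
position: [0.5335, 0.2598, 0.1125]
ee_rot: [-0.272, -2.516, -0.082]
force: [-0.0, 0.1, -0.2]
width: 0.997
gripper_force: 0.0
```

```bash
python3 o.py; python3 go.py .544 .2565 .03; python3 - <<'E'
from h import *
s=grab('side');t=grab('top')
cv2.imwrite('pics/a.png',np.hstack([cv2.resize(t['pixels'][130:280,70:220],(400,400)),cv2.resize(s['pixels'][150:350,110:310],(400,400))])[:,:,::-1])
E
```

```text
7.9 q [0.151, 1.102, -1.131, 1.256, 0.425, 1.624, 0.474] p [0.5335, 0.2598, 0.1125]
x [-0.799  0.176  0.575] z [-0.562  0.12  -0.818] F [-0.   0.1 -0.2] w 0.997 g 0.0
grasp pt [0.5442 0.2575 0.1281] world shift [-0.0002 -0.001  -0.0981] units [-2.26 -0.03  3.21]
```

View pics/a.png

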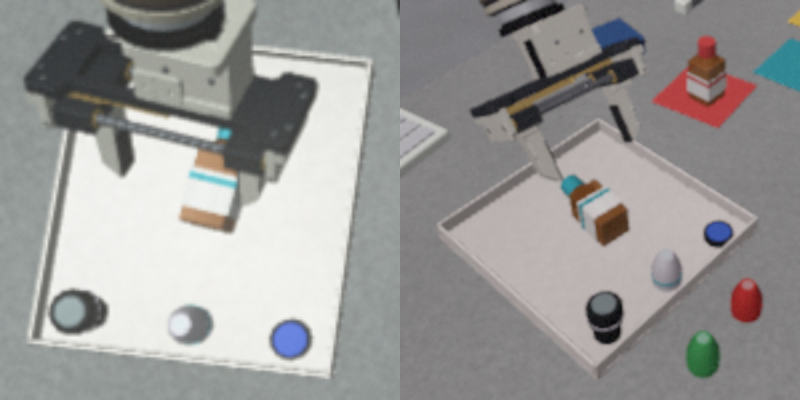

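The left panel shows the fingers at (115,155) and (250,180) on either side of the bottle, and the gripper body clears the tray parts. Next I descend and close.

Call:
{"method": "carry_out", "body": {"commands": [[1,-0.28,0,0.4,0,0,0],[1,-0.28,0,0.4,0,0,0],[1,-0.28,0,0.4,0,0,0],[1,-0.28,0,0.4,0,0,0],[1,-0.28,0,0.4,0,0,0],[1,-0.28,0,0.4,0,0,0],[1,-0.28,0,0.4,0,0,0],[1,-0.28,0,0.4,0,0,0]]}}

```text
clock: 8.8
position: [0.5332, 0.2592, 0.0155]
ee_rot: [-0.272, -2.517, -0.082]
force: [0.3, 0.1, 0.1]
width: 1.001
gripper_force: 0.0
```

```bash
python3 o.py; python3 go.py .544 .2565 .03
```

```text
8.8 q [0.145, 1.205, -1.082, 1.298, 0.496, 1.509, 0.496] p [0.5332, 0.2592, 0.0155]
x [-0.799  0.175  0.575] z [-0.562  0.12  -0.818] F [0.3 0.1 0.1] w 1.001 g 0.0
grasp pt [0.5439 0.257  0.031 ] world shift [ 0.0001 -0.0005 -0.001 ] units [-0.03 -0.02  0.03]
```

Call:
{"method": "carry_out", "body": {"commands": [[0,0,0,0,0,0,0],[0,0,0,0,0,0,0],[0,0,0,0,0,0,0],[0,0,0,0,0,0,0],[0,0,0,0,0,0,0],[0,0,0,0,0,0,0]], "squeeze": 25}}

```text
clock: 9.4
position: [0.5333, 0.2593, 0.0168]
ee_rot: [-0.272, -2.517, -0.082]
force: [1.0, 0.6, -1.1]
width: 0.525
gripper_force: 0.0
```

```bash
python3 o.py; sed -i 's/^q=np.array(load.*/import cell; s_=cell.arm.observe(); q=np.array(s_["joints"])/; s/^q,e=ik(g0.*//' t2.py; python3 t2.py
```

```text
9.4 q [0.145, 1.203, -1.083, 1.298, 0.496, 1.51, 0.495] p [0.5333, 0.2593, 0.0168]
x [-0.799  0.175  0.575] z [-0.562  0.12  -0.818] F [ 1.   0.6 -1.1] w 0.525 g 0.0
0.5 [ 0.15  1.09 -1.14  1.25  0.42  1.64  0.47] 0.0
1.0 [ 0.14  0.99 -1.18  1.15  0.35  1.8   0.45] 0.0
--
0.5 [ 0.19  0.82 -1.2   1.38  0.47  1.55  0.4 ] 0.0
1.0 [ 0.22  0.64 -1.21  1.61  0.61  1.29  0.28] 0.0
--
0.5 [ 0.74  0.49 -1.27  1.82  0.5   1.18  0.68] 0.0
1.0 [ 1.17  0.51 -1.27  1.81  0.51  1.19  1.11] 0.0
--
0.5 [ 1.11  0.44 -1.14  1.81  0.43  1.15  0.73] 0.0
1.0 [ 1.04  0.4  -1.02  1.81  0.36  1.12  0.34] 0.0
--
0.5 [ 0.79  0.2  -0.93  2.1   0.81  0.87 -0.19] 0.0
1.0 [ 0.38  0.34 -0.85  2.34  1.44  1.22 -1.04] 0.0
--
0.5 [ 0.27  0.61 -0.77  2.42  1.63  1.32 -1.37] 0.0
1.0 [ 0.19  0.89 -0.67  2.43  1.8   1.43 -1.62] 0.0
--
```

Call:
{"method": "carry_out", "body": {"commands": [[0,0,0,0,0,0,0],[0,0,0,0,0,0,0],[0,0,0,0,0,0,0],[0,0,0,0,0,0,0]]}}

```text
clock: 9.8
position: [0.5333, 0.2593, 0.0167]
ee_rot: [-0.272, -2.517, -0.082]
force: [0.3, -0.6, 2.2]
width: 0.437
gripper_force: 25.0
```

```bash
python3 o.py; python3 go.py .544 .2565 .25
```

```text
9.8 q [0.145, 1.203, -1.083, 1.298, 0.496, 1.51, 0.495] p [0.5333, 0.2593, 0.0167]
x [-0.799  0.175  0.575] z [-0.562  0.12  -0.818] F [ 0.3 -0.6  2.2] w 0.437 g 24.9964240193367
grasp pt [0.544  0.257  0.0322] world shift [ 0.     -0.0005  0.2178] units [ 5.   -0.04 -7.13]
```

Call:
{"method": "carry_out", "body": {"commands": [[0,0.2,0,-0.28,0,0,0],[0,0.3,0,-0.42,0,0,0],[0,0.4,0,-0.57,0,0,0],[0,0.5,0,-0.71,0,0,0],[0,0.5,0,-0.71,0,0,0],[0,0.5,0,-0.71,0,0,0],[0,0.5,0,-0.71,0,0,0],[0,0.5,0,-0.71,0,0,0]]}}

```text
clock: 10.6
position: [0.533, 0.2598, 0.1662]
ee_rot: [-0.272, -2.517, -0.083]
force: [-0.1, 0.0, -1.4]
width: 0.434
gripper_force: 25.0
```

Call:
{"method": "carry_out", "body": {"commands": [[0,0.5,0,-0.71,0,0,0],[0,0.5,0,-0.71,0,0,0],[0,0.3,0,-0.43,0,0,0],[0,0,0,0,0,-0.8,0],[0,0,0,0,0,-0.9,0],[0,0,0,0,0,-0.9,0],[0,0,0,0,0,-0.9,0],[0,0,0,0,0,-0.9,0]]}}

```text
clock: 11.4
position: [0.5329, 0.2599, 0.221]
ee_rot: [-0.318, -2.956, -0.023]
force: [-0.2, 0.3, -0.9]
width: 0.436
gripper_force: 25.0
```

```bash
python3 o.py; python3 go.py .487 -.188 .25;  python3 - <<'E'
from h import *
s=grab('side');t=grab('top')
cv2.imwrite('pics/b.png',np.hstack([cv2.resize(t['pixels'][130:280,70:220],(400,400)),cv2.resize(s['pixels'][100:300,110:310],(400,400))])[:,:,::-1])
E
```

```text
11.4 q [0.179, 0.751, -1.172, 1.476, 0.535, 1.434, 0.353] p [0.5329, 0.2599, 0.221]
x [-0.963  0.21   0.168] z [-0.165  0.033 -0.986] F [-0.2  0.3 -0.9] w 0.436 g 24.9933984875679
grasp pt [0.536  0.2592 0.2398] world shift [-0.049  -0.4472  0.0102] units [ -1.8  -17.9   -0.68]
```

View pics/b.png

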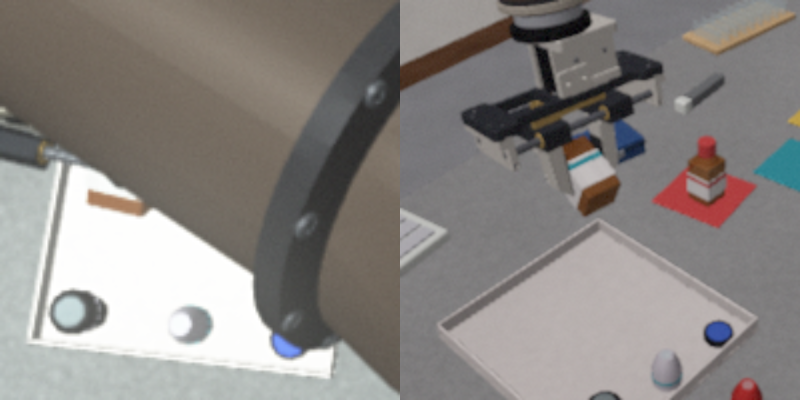

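The bottle is held, base down at side panel (597,195). The tray parts are undisturbed. Next I bring the tool vertical, then yaw.

Call:
{"method": "carry_out", "body": {"commands": [[0,0,0,0,0,-0.84,0],[0,0,0,0,0,-0.84,0],[0,0,0,0,0,0,0.93],[0,0,0,0,0,0,0.93],[0,0,0,0,0,0,0.93],[0,0,0,0,0,0,0.93],[0,0,0,0,0,0,0.93],[0,0,0,0,0,0,0.93]]}}

```text
clock: 12.3
position: [0.5333, 0.2594, 0.2202]
ee_rot: [-1.188, -2.901, 0.007]
force: [0.3, 0.5, -0.2]
width: 0.432
gripper_force: 25.0
```

Call:
{"method": "carry_out", "body": {"commands": [[0,0,0,0,0,0,0.93],[0,0,0,0,0,0,0.93],[0,0,0,0,0,0,0.93],[0,0,0,0,0,0,0.93]]}}

```text
clock: 12.7
position: [0.5333, 0.2595, 0.2201]
ee_rot: [-1.705, -2.632, 0.009]
force: [-0.4, 0.7, -1.9]
width: 0.433
gripper_force: 25.0
```

```bash
python3 o.py; python3 go.py .487 -.188 .25
```

```text
12.7 q [0.074, 0.564, -0.94, 1.601, 0.471, 1.229, -0.535] p [0.5333, 0.2595, 0.2201]
x [-0.409  0.913  0.002] z [-0.008 -0.002 -1.   ] F [-0.4  0.7 -1.9] w 0.433 g 24.990948736667633
grasp pt [0.5335 0.2595 0.2391] world shift [-0.0465 -0.4475  0.0109] units [-15.57  -9.02  -0.39]
```

Call:
{"method": "carry_out", "body": {"commands": [[0,-0.86,-0.5,-0.05,0,0,0],[0,-0.86,-0.5,-0.05,0,0,0],[0,-0.86,-0.5,-0.05,0,0,0],[0,-0.86,-0.5,-0.05,0,0,0],[0,-0.86,-0.5,-0.05,0,0,0],[0,-0.86,-0.5,-0.05,0,0,0],[0,-0.86,-0.5,-0.05,0,0,0],[0,-0.86,-0.5,-0.05,0,0,0]]}}

```text
clock: 13.5
position: [0.5132, 0.0606, 0.2309]
ee_rot: [-1.699, -2.635, 0.007]
force: [0.5, -0.4, -0.9]
width: 0.433
gripper_force: 25.0
```

Call:
{"method": "carry_out", "body": {"commands": [[0,-0.86,-0.5,-0.05,0,0,0],[0,-0.86,-0.5,-0.05,0,0,0],[0,-0.86,-0.5,-0.05,0,0,0],[0,-0.86,-0.5,-0.05,0,0,0],[0,-0.86,-0.5,-0.05,0,0,0],[0,-0.86,-0.5,-0.05,0,0,0],[0,-0.86,-0.5,-0.05,0,0,0],[0,-0.86,-0.5,-0.05,0,0,0]]}}

```text
clock: 14.3
position: [0.4932, -0.1374, 0.2414]
ee_rot: [-1.699, -2.635, 0.005]
force: [0.6, -0.6, -2.2]
width: 0.431
gripper_force: 25.0
```

Call:
{"method": "carry_out", "body": {"commands": [[0,-0.86,-0.5,-0.05,0,0,0],[0,-0.86,-0.5,-0.05,0,0,0],[0,0,0,0,0,-0.5,0],[0,0,0,0,0,-0.9,0],[0,0,0,0,0,-0.9,0],[0,0,0,0,0,-0.9,0]]}}

```text
clock: 14.9
position: [0.4887, -0.1859, 0.2442]
ee_rot: [1.552, 2.407, -0.257]
force: [-0.3, 0.4, -1.3]
width: 0.435
gripper_force: 25.0
```

```bash
python3 o.py; python3 go.py .487 -.188 .25
```

```text
14.9 q [0.841, 0.279, -0.938, 1.927, 0.627, 1.025, 0.031] p [0.4887, -0.1859, 0.2442]
x [-0.392  0.864 -0.315] z [ 0.126 -0.289 -0.949] F [-0.3  0.4 -1.3] w 0.435 g 24.992587566375732
grasp pt [ 0.4863 -0.1804  0.2622] world shift [ 0.0007 -0.0076 -0.0122] units [-0.12 -0.1   0.56]
```

Call:
{"method": "carry_out", "body": {"commands": [[0,0,0,0,0,-0.8,0],[0,0,0,0,0,-0.8,0],[0,0,0,0,0,-0.8,0],[0,0,0,0,0,-0.8,0],[0,0,0,0,0,-0.8,0],[0,0,0,0,0,-0.8,0],[0,0,0,0,0,-0.8,0],[0,0,0,0,0,-0.8,0]]}}

```text
clock: 15.7
position: [0.4889, -0.1856, 0.2444]
ee_rot: [1.221, 1.896, -0.643]
force: [-0.7, 0.2, -2.4]
width: 0.429
gripper_force: 25.0
```

```bash
python3 o.py; python3 go.py .487 -.188 .10; python3 - <<'E'
from h import *
s=grab('side');t=grab('top')
cv2.imwrite('pics/c.png',np.hstack([cv2.resize(t['pixels'][110:300,240:430],(400,400)),cv2.resize(s['pixels'][80:230,220:370],(400,400))])[:,:,::-1])
E
```

```text
15.7 q [0.302, 0.362, -0.831, 2.261, 1.313, 1.332, -0.936] p [0.4889, -0.1856, 0.2444]
x [-0.238  0.519 -0.821] z [ 0.336 -0.749 -0.571] F [-0.7  0.2 -2.4] w 0.429 g 24.99311327934265
grasp pt [ 0.4825 -0.1713  0.2552] world shift [ 0.0045 -0.0167 -0.1552] units [ 4.71 -0.08  4.11]
```

View pics/c.png

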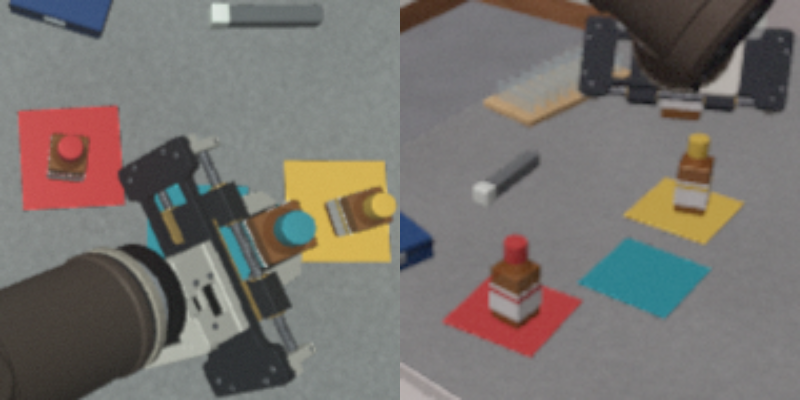

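The bottle is upright in the gripper, with its cap at panel (295,228). Red and yellow bottles are untouched and the hand has clearance. Now I descend part way and measure the cap.

Call:
{"method": "carry_out", "body": {"commands": [[0,0.6,0,0.49,0,0,0],[0,0.6,0,0.49,0,0,0],[0,0.6,0,0.49,0,0,0],[0,0.6,0,0.49,0,0,0],[0,0.6,0,0.49,0,0,0],[0,0.6,0,0.49,0,0,0],[0,0.6,0,0.49,0,0,0],[0,0.6,0,0.49,0,0,0]]}}

```text
clock: 16.6
position: [0.4927, -0.1971, 0.0886]
ee_rot: [1.225, 1.9, -0.643]
force: [0.8, -1.0, -1.6]
width: 0.433
gripper_force: 25.0
```

```bash
python3 o.py; python3 go.py .484 -.181 .055; python3 - <<'E'
from h import *
t=grab('top'); P=pts(t); hsv=cv2.cvtColor(t['pixels'],cv2.COLOR_RGB2HSV)
m=(hsv[...,0]>83)&(hsv[...,0]<100)&(hsv[...,1]>120)&(P[...,2]>.1)
q=P[m]; zt=np.nanpercentile(q[:,2],90); q=q[q[:,2]>zt-.008]; print(len(q),q.mean(0),zt, cv2.minEnclosingCircle((q[:,:2]*1000).astype(np.float32)))
E
```

```text
16.6 q [0.19, 0.731, -0.712, 2.36, 1.571, 1.407, -1.359] p [0.4927, -0.1971, 0.0886]
x [-0.24   0.523 -0.818] z [ 0.332 -0.748 -0.575] F [ 0.8 -1.  -1.6] w 0.433 g 24.99362200498581
grasp pt [ 0.4864 -0.1829  0.0995] world shift [-0.0024  0.0019 -0.0445] units [ 1.52 -0.04  0.94]
136 [ 0.49110868 -0.18419808  0.15998145] 0.16158959683752222 ((504.158935546875, -148.09181213378906), 54.910400390625)
```

Call:
{"method": "carry_out", "body": {"commands": [[0,0.4,0,0.25,0,0,0],[0,0.4,0,0.25,0,0,0],[0,0.4,0,0.25,0,0,0],[0,0.3,0,0.2,0,0,0],[0,0.15,0,0.1,0,0,0],[0,0,0,0,0,0,0]]}}

```text
clock: 17.25
position: [0.4912, -0.1947, 0.0403]
ee_rot: [1.221, 1.9, -0.642]
force: [0.5, 0.5, -2.0]
width: 0.434
gripper_force: 25.0
```

```bash
python3 o.py; python3 go.py .484 -.181 .041; python3 - <<'E'
from h import *
s=grab('side')
cv2.imwrite('pics/d.png',cv2.resize(s['pixels'][100:250,240:390],(600,600),interpolation=cv2.INTER_CUBIC)[:,:,::-1])
E
```

```text
17.25 q [0.153, 0.855, -0.673, 2.367, 1.642, 1.444, -1.478] p [0.4912, -0.1947, 0.0403]
x [-0.241  0.521 -0.819] z [ 0.335 -0.747 -0.574] F [ 0.5  0.5 -2. ] w 0.434 g 24.99452769756317
grasp pt [ 0.4848 -0.1805  0.0512] world shift [-0.0008 -0.0005 -0.0102] units [ 0.33 -0.04  0.24]
```

View pics/d.png

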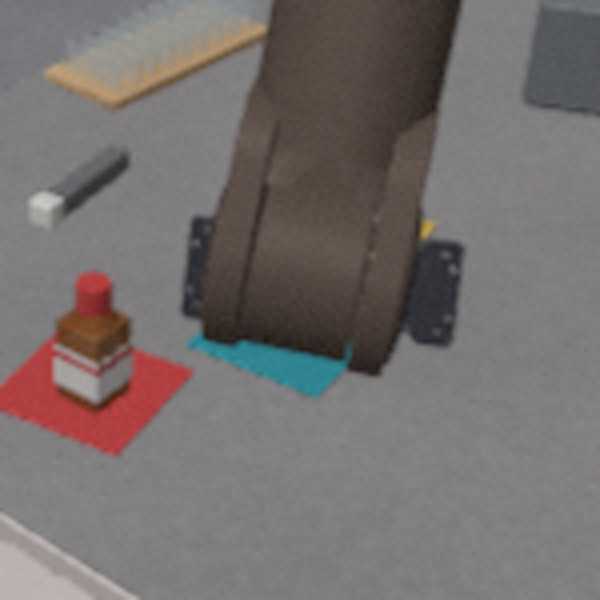

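The arm hides the bottle in this view. The red bottle at (93,340) is clear of the hand. I'll lower the last millimetres and watch the force.

Call:
{"method": "carry_out", "body": {"commands": [[0,0.12,0,0.08,0,0,0],[0,0.11,0,0.08,0,0,0],[0,0,0,0,0,0,0]]}}

```text
clock: 17.6
position: [0.4912, -0.1943, 0.0334]
ee_rot: [1.22, 1.9, -0.641]
force: [0.7, 0.5, -1.7]
width: 0.433
gripper_force: 25.0
```

Call:
{"method": "carry_out", "body": {"commands": [[0,0.04,0,0.03,0,0,0],[0,0,0,0,0,0,0]]}}

```text
clock: 17.8
position: [0.4912, -0.1943, 0.0323]
ee_rot: [1.22, 1.9, -0.641]
force: [0.0, -0.3, -1.0]
width: 0.431
gripper_force: 25.0
```

```bash
python3 o.py; python3 go.py .484 -.181 .041
```

```text
17.8 q [0.148, 0.876, -0.666, 2.368, 1.655, 1.45, -1.497] p [0.4912, -0.1943, 0.0323]
x [-0.241  0.521 -0.819] z [ 0.336 -0.747 -0.574] F [ 0.  -0.3 -1. ] w 0.431 g 24.99473065137863
grasp pt [ 0.4848 -0.1802  0.0432] world shift [-0.0008 -0.0008 -0.0022] units [ 0.06 -0.04  0.06]
```

Call:
{"method": "carry_out", "body": {"commands": [[0,0.03,0,0.02,0,0,0],[0,0,0,0,0,0,0]]}}

```text
clock: 18.0
position: [0.4913, -0.1944, 0.0317]
ee_rot: [1.22, 1.9, -0.641]
force: [-0.5, 0.4, 1.1]
width: 0.439
gripper_force: 25.0
```

Call:
{"method": "carry_out", "body": {"commands": [[0,0.03,0,0.02,0,0,0],[0,0,0,0,0,0,0]]}}

```text
clock: 18.2
position: [0.4914, -0.1946, 0.0316]
ee_rot: [1.219, 1.898, -0.641]
force: [-2.7, 3.1, 9.4]
width: 0.431
gripper_force: 25.0
```

Call:
{"method": "carry_out", "body": {"commands": [[0,0.03,0,0.02,0,0,0],[0,0,0,0,0,0,0]]}}

```text
clock: 18.4
position: [0.4913, -0.1947, 0.0315]
ee_rot: [1.218, 1.897, -0.642]
force: [-6.3, 6.0, 16.8]
width: 0.436
gripper_force: 25.0
```

Call:
{"method": "carry_out", "body": {"commands": [[0,-0.05,0,-0.03,0,0,0],[0.45,0,0,0,0,0,0],[0.5,0,0,0,0,0,0],[0.6,0,0,0,0,0,0],[0.7,0,0,0,0,0,0],[0.7,0,0,0,0,0,0],[0.7,0,0,0,0,0,0]]}}

```text
clock: 19.1
position: [0.4912, -0.1945, 0.0311]
ee_rot: [1.22, 1.9, -0.641]
force: [0.4, -0.2, -0.5]
width: 0.698
gripper_force: 0.0
```

```bash
python3 o.py
```

```text
19.1 q [0.147, 0.879, -0.665, 2.368, 1.657, 1.451, -1.499] p [0.4912, -0.1945, 0.0311]
x [-0.241  0.521 -0.819] z [ 0.336 -0.747 -0.574] F [ 0.4 -0.2 -0.5] w 0.698 g 0.0
```

Call:
{"method": "carry_out", "body": {"commands": [[0.7,0,0,-0.3,0,0,0],[0.7,0,0,-0.6,0,0,0],[0.7,0,0,-0.8,0,0,0],[0.7,0,0,-0.8,0,0,0],[0.7,0,0,-0.8,0,0,0],[0.7,0,0,-0.8,0,0,0],[0.7,0,0,-0.8,0,0,0]]}}

```text
clock: 19.8
position: [0.4495, -0.102, 0.1021]
ee_rot: [1.22, 1.9, -0.641]
force: [-0.5, 0.4, -0.3]
width: 0.699
gripper_force: 0.0
```

```bash
python3 o.py;  python3 - <<'E'
from h import *
s=grab('side');t=grab('top')
cv2.imwrite('pics/e.png',np.hstack([t['pixels'][100:300,70:450],s['pixels'][100:300,150:450]])[:,:,::-1])
P=pts(t); hsv=cv2.cvtColor(t['pixels'],cv2.COLOR_RGB2HSV); v,u=np.indices(P.shape[:2])
m=(hsv[...,0]>83)&(hsv[...,0]<100)&(hsv[...,1]>120)&(P[...,2]>.085)&(u>300)&(u<400)
q=P[m]; zt=np.nanpercentile(q[:,2],90); q=q[q[:,2]>zt-.006]; print(len(q),q.mean(0),zt)
E
```

```text
19.8 q [-0.014, 0.731, -0.82, 2.373, 1.334, 1.505, -1.479] p [0.4495, -0.102, 0.1021]
x [-0.242  0.521 -0.819] z [ 0.336 -0.747 -0.574] F [-0.5  0.4 -0.3] w 0.699 g 0.0
0 [nan nan nan] nan
  return np.nanmean(a, axis, out=out, keepdims=keepdims)
<stdin>:6: RuntimeWarning: Mean of empty slice.
  ret = um.true_divide(
```

View pics/e.png

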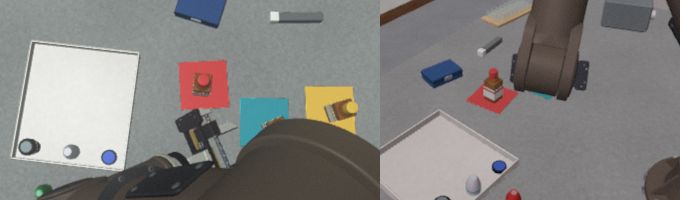

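The arm covers the bottle, with only part of its body visible at panel (273,124). I'll raise it and back away to check.

Call:
{"method": "carry_out", "body": {"commands": [[0.7,-0.7,0,-0.5,0,0,0],[0.7,-0.7,0,-0.5,0,0,0],[0.7,-0.7,0,-0.5,0,0,0],[0.7,-0.7,0,-0.5,0,0,0],[0.7,-0.7,0,-0.5,0,0,0],[0.7,-0.7,0,-0.5,0,0,0],[0.7,-0.7,0,-0.5,0,0,0],[0.7,0,0,0,0,0.8,0]]}}

```text
clock: 20.7
position: [0.4503, -0.1008, 0.2527]
ee_rot: [1.26, 1.967, -0.599]
force: [0.1, 0.1, 0.2]
width: 0.704
gripper_force: 0.0
```

Call:
{"method": "carry_out", "body": {"commands": [[0.7,0.5,0,-0.8,0,0.8,0],[0.7,0.5,0,-0.8,0,0.8,0],[0.7,0.5,0,-0.8,0,0.8,0],[0.7,0.6,0,-0.7,0,0.8,0],[0.7,0.7,0,-0.6,0,0.8,0],[0.7,0.8,0,-0.4,0,0.8,0],[0.7,0.8,0,-0.2,0,0.8,0],[0.7,0.9,0,0,0,0.8,0]]}}

```text
clock: 21.5
position: [0.3763, 0.0611, 0.265]
ee_rot: [1.591, 2.47, -0.196]
force: [-0.2, -0.5, -1.0]
width: 0.698
gripper_force: 0.0
```

```bash
python3 o.py;  python3 - <<'E'
from h import *
s=grab('side');t=grab('top')
cv2.imwrite('pics/f.png',np.hstack([t['pixels'][100:300,70:450],s['pixels'][100:300,150:450]])[:,:,::-1])
P=pts(t); hsv=cv2.cvtColor(t['pixels'],cv2.COLOR_RGB2HSV); v,u=np.indices(P.shape[:2])
m=(hsv[...,0]>83)&(hsv[...,0]<100)&(hsv[...,1]>120)&(P[...,2]>.085)&(u>300)&(u<400)
q=P[m]; print(len(q)); zt=np.nanpercentile(q[:,2],90); q=q[q[:,2]>zt-.006]; print(q.mean(0),zt)
E
```

```text
21.5 q [0.571, 0.087, -1.128, 2.026, 0.346, 1.139, -0.287] p [0.3763, 0.0611, 0.265]
x [-0.402  0.885 -0.235] z [ 0.093 -0.216 -0.972] F [-0.2 -0.5 -1. ] w 0.698 g 0.0
118
[ 0.48811152 -0.18655768  0.10295335] 0.1046994765686928
```

View pics/f.png

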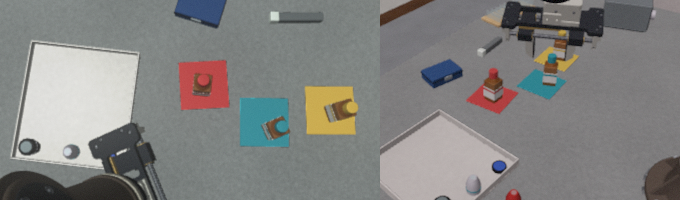

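The bottle stands upright on the teal card: top panel body (272,128), cap (283,126). Its cap top reads z≈0.104 at (0.488, -0.187), about 17 mm from the card's centre along each edge. The other things are in place and the arm is clear, so I'm handing in.

```bash
python3 -c "
from cell import arm
print(arm.sign_off())"
```

```text
the job is handed in; nothing more can be done
None
```

The teal-capped bottle is standing upright and released on the teal card, about 17 mm off centre along each edge; nothing else looked disturbed in the last camera views, and the job is handed in, though sign-off returned no verdict.

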